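Tidy away the peg and the reel and close the three laundry tins

ROBOT

A 6-joint arm with a two-finger parallel gripper is mounted at the origin on a cart in front of the work surface, level with it; the furniture and walls round the work are solid. World frame = base frame: x ahead of the robot, y to its left, z up, the work surface at z = 0. Lengths are in m, angles in rad, forces in N, time in s.
With the tool pointing down it reaches from about 0.25 to 0.775 m from the base axis. Payload 4 kg.
Tool frame: the origin (TCP) lies at the very end of the fingers, on their centre line; the grasp point (between the pads) lies 19 mm behind it (robot.hold_point_z is the distance from the TCP to the grasp point, in m); z points along the fingers, y is the line along which they close (so a half turn about z gives the same grasp; the last joint's range is limited). The gripper opens to 94 mm and grips with 3 to 60 N. Pads are 16 mm wide; open, the fingers measure 119 mm over their backs; the gripper's body (75 mm by 177 mm) begins 78 mm behind the grasp point.
Start: joints at [-1.316, 0.087, 1.371, -0, 1.684, -0.103], TCP at [0.193, -0.515, 0.206] pointing down, gripper open.
Joint ranges: [-3.1, 3.1], [-0.76, 2.03], [0.27, 2.55], [-1.08, 4.22], [0.17, 2.65], [-2.57, 2.57]. Speed limits (rad/s): [2.79, 2.79, 3.14, 3.14, 3.14, 3.14].

INTERFACE

Orientations are given as [roll, pitch, yaw] about the fixed x, y, z axes, in that order (R = Rz(yaw) Ry(pitch) Rx(roll)).
In Python, from bench import robot gives the robot as it stands.
- The arm moves only by the tool carry_out, never from a script. Its argument "steps" is a list of rows, each a list of 3 entries, a list of its own where there are three numbers: the shift along the tool's x, y, z in m, then the turn about the tool's z in units of 10 degrees (1.0 is 10 degrees), then the closure, from -1 (fully open) to 1 (shut). In form: [[[tx, ty, tz], roll, jaw], ...]. A call has 1 to 10 rows; each row is the pose to reach, as a shift and turn from the pose commanded when the call began, along the tool's axes at that moment; what a row does not reach only later rows make up. A row lasts 1/8 s, in which the tool goes at most 62.5 mm and 10.7 degrees, less where a joint would pass 70% of its speed; a pose out of reach is approached as far as the arm can. A call with a gripper value outside its range is refused whole. The fingers move at their own pace and stop on an object; the grip force is fixed at half the most. Time passes only in rows, so rows that repeat a pose let the fingers close. It gives the time, the measured TCP pose, the force, the opening and the grip force at its end, in the units of the state.
- robot.get_obs(): the state, without advancing time (a new reading comes with each control period).
- robot.snapshot(name): name is "side" or "top" or "wrist"; returns a dict with "image" (384x512x3 uint8, red, green, blue), "z_map" (384x512 float32, m along the optical axis (not along the pixel's ray), 0 where there is no reading), "mtx" (3x3 intrinsics, pixels), "D" ([k1, k2, p1, p2, k3] as OpenCV has them; the pictures are not rectified), "R" (3x3) and "t" (3): a world point X has camera coordinates R X + t. Camera axes: x right, y down, z forward; pixel columns grow to the right and rows downward; lengths in m; the calibration is good to about 2 mm. A picture is of the moment at which its call begins.
- robot.close_job(): hands the job in; it is judged then, once.
The state is a dict: "time": time; "joint_positions": joint angles; "qvel": joint speeds; "joint_torque": joint torques, N m; "tool_pos": TCP position; "ee_rot": TCP orientation; "wrist_force": force on the tool from outside, world axes, zero at the start; "wrist_torque": the same for the moment, N m; "width": finger opening in m; "finger_force": force on a finger pad.
Only numpy, scipy, OpenCV 4.12 (cv2) and the standard library are available. Lean on these libraries where they do the work, as an engineer would, in place of code of your own. Each camera call takes 0.05 s, during which the arm holds its last target. There are 200 camera calls.

TASK

Close up the laundry tins before the sink is used, so that nothing in them gets wet: put the stray clothes peg back into the oblong peg box and the cotton reel into the round mending tin with the buttons, then close each of the three tins with the lid that fits it, fully seated and level. Leave the tape measure and the brush where they lie.

Things in the scene. Friction and masses are not known exactly. Their poses are not given: they have to be found in the camera images.
- peg_box: Oblong box for clothes pegs, enamel, white with a dark rolled rim, 62 mm high, wall 3.5 mm, open on top; loose, about 0.7 kg. Origin: centre of its underside, z up. Outside 77 mm (its x) by 111 mm (its y, the long way), inside 70 x 104 mm with rounded corners. Four pegs lie side by side along y on its floor; their tops are 17 mm above the origin.
- mending_jar: Round mending tin, enamel, white with a dark rolled rim, 62 mm high, wall 3.5 mm, open on top; loose, about 0.7 kg. Origin: centre of its underside, z up. Outside diameter 107 mm, inside 100 mm. Loose buttons cover its floor; a thing put in stands 9 mm above the origin.
- tablet_tin: Square tin of washing tablets, enamel, white with a dark rolled rim, 62 mm high, wall 3.5 mm, open on top; loose, about 0.7 kg. Origin: centre of its underside, z up. Outside 91 x 91 mm, inside 84 x 84 mm with rounded corners, sides along its x and y. Nine square tablets cover its floor up to 21 mm; nothing more goes in.
- lid_oblong: Oblong lid of the peg box. White enamel, dark edge, wooden bar; lies right way up. Origin: centre of underside. Upward: tapered grey plug 0 to 10 mm (54 x 88, widening to 66 x 100 mm), flange to 14 mm (83 mm in x, 117 mm in y), dome to 18 mm, bar from 20 to 40 mm, 16 mm wide (x) and 56 mm long (y). Seated, the plug is inside, the flange on the rim, the origin 52 mm above the box's, 2 mm play.
- lid_round: Round lid of the mending tin. White enamel, dark edge, wooden knob; lies right way up. Origin: centre of underside. Upward: tapered grey plug 0 to 10 mm (diameter 84 widening to 96 mm), flange to 14 mm (diameter 113 mm), dome to 18 mm, knob from 18 to 40 mm, diameter 26 mm. Seated, the plug is inside, the flange on the rim, the origin 52 mm above the tin's, 2 mm play.
- lid_square: Square lid of the tablet tin. White enamel, dark edge, wooden knob; lies right way up. Origin: centre of underside. Upward: tapered grey plug 0 to 10 mm (68 x 68, widening to 80 x 80 mm), flange to 14 mm (97 x 97 mm, sides along x and y), dome to 18 mm, knob from 20 to 40 mm, 24 x 24 mm. Seated, the plug is inside, the flange on the rim, the origin 52 mm above the tin's, 2 mm play.
- peg: The only clothes peg on the worktop, pale grey, lying flat: 14 mm wide (x), 72 mm long (y), 12 mm high, 14 g. Origin: centre of its underside.
- reel: The only cotton reel, grey thread between wooden ends, standing upright: diameter 30 mm, 38 mm high, 30 g. Origin: centre of its lower end, z along its axis.
- tape: Round cream tape measure with its end pulled out a little, 52 x 96 x 21 mm (long along y), to be left where it lies. Origin: centre of its underside.
- brush: Small grey scrubbing brush with a loop handle, 30 x 85 x 55 mm (long along y), to be left where it lies. Origin: centre of its underside.

How it is judged:
At the end, for the whole second after the job is handed in: The peg lies inside the peg box and the reel inside the round mending tin; each tin stands upright on the worktop with its own lid seated: lid centred within 8 mm, its underside 48 to 56 mm above the tin's underside (52 when seated), level within 0.07 rad; all at rest (z of lid_oblong in the frame of peg_box between 0.048 and 0.056 m and horizontal distance between lid_oblong and peg_box below 0.008 m and angle between each of lid_oblong, lid_round, lid_square's own z axis and vertical below 0.07 rad and angle between each of peg_box, mending_jar, tablet_tin's own z axis and vertical below 0.05 rad and height (world z) of peg_box between -0.004 and 0.006 m and z of lid_round in the frame of mending_jar between 0.048 and 0.056 m and horizontal distance between lid_round and mending_jar below 0.008 m and height (world z) of mending_jar between -0.004 and 0.006 m and z of lid_square in the frame of tablet_tin between 0.048 and 0.056 m and horizontal distance between lid_square and tablet_tin below 0.008 m and height (world z) of tablet_tin between -0.004 and 0.006 m and x of peg in the frame of peg_box between -0.035 and 0.035 m and y of peg in the frame of peg_box between -0.052 and 0.052 m and z of peg in the frame of peg_box between 0.002 and 0.052 m and x of reel in the frame of mending_jar between -0.05 and 0.05 m and y of reel in the frame of mending_jar between -0.05 and 0.05 m and z of reel in the frame of mending_jar between 0.002 and 0.052 m and linear speed of each of lid_oblong, lid_round, lid_square, peg, reel, peg_box, mending_jar, tablet_tin below 0.02 m/s); the robot touches nothing.
It fails at once if the tape measure is pushed more than 30 mm from where it lay (distance of tape from where it was at the start of the episode above 0.03 m).
It fails at once if the brush is pushed more than 30 mm from where it lay (distance of brush from where it was at the start of the episode above 0.03 m).
It also fails if it takes over 128 s, if anything falls off the work surface, if the arm or the gripper's body presses on something with over 40 N, if the wrist force passes 120 N, or if a joint passes its speed limit or range.

## Working session

There is one attempt and no reset: what is moved stays moved. The work goes in short steps, Python scripts to look and compute and a tool call to move; the robot and the scene stay as the last step left them, time stands still between calls to the robot, and variables do not carry over. Pictures are saved under pics/ and viewed, at most 14 in all, crops included, and the job is handed in when it is done.

Besides the shell and the picture viewer there is one more tool, called after "Emit:" in YAML: its name, and indented under it one key for each argument. carry_out: Moves the arm, as the interface text tells. Its arguments: {"type":"object","properties":{"steps":{"type":"array","items":{"type":"array"}}},"required":["steps"]}

```bash
mkdir -p pics; ls; cat > h.py <<'E'
import numpy as np, cv2
from bench import robot
def snap(n,f=None):
    s=robot.snapshot(n)
    if f: cv2.imwrite('pics/'+f,cv2.cvtColor(s['image'],cv2.COLOR_RGB2BGR))
    return s
def cloud(s):
    h,w=s['z_map'].shape
    u,v=np.meshgrid(np.arange(w),np.arange(h))
    p=cv2.undistortPoints(np.stack([u,v],-1).reshape(-1,1,2).astype(float),s['mtx'],s['D']).reshape(h,w,2)
    z=s['z_map'][...,None]
    c=np.concatenate([p*z,z],-1)
    X=(c-s['t'])@s['R']
    X[s['z_map']==0]=np.nan
    return X
E
python3 - <<'E'
from h import *
o=robot.get_obs();print(o)
for n in('top','side','wrist'):
    s=snap(n,n+'0.png');print(n,s['R'].round(3).tolist(),s['t'].round(3).tolist(),s['mtx'][0,0],s['D'],(s['z_map']>0).mean())
    np.savez(n+'0.npz',**s)
E
```

```text
pics
{'time': 0.0, 'joint_positions': array([-1.31608364e+00,  8.79191782e-02,  1.37223206e+00, -2.39649269e-05,
        1.68354460e+00, -1.03085960e-01]), 'qvel': array([ 0.00031807,  0.00227036, -0.00087642, -0.00058495,  0.00152855,
        0.00019526]), 'joint_torque': array([ 7.34377008e-04, -3.40180814e+01, -3.02430189e+01,  7.17822346e-02,
        3.29543184e-02, -1.64833932e-04]), 'tool_pos': array([ 0.19247864, -0.51465713,  0.20433498]), 'ee_rot': array([-3.13949819e+00, -1.92732474e-04,  3.57795770e-01]), 'wrist_force': array([ 0.32947798, -0.67583724, -1.13049664]), 'wrist_torque': array([-0.02598732,  0.02524255, -0.03836688]), 'finger_force': 0.0, 'width': 0.09389730887470878}
top [[-0.015, -1.0, -0.004], [-0.991, 0.016, -0.135], [0.135, 0.001, -0.991]] [-0.007, 0.51, 0.931] 377.90256036812684 [-0.1050133  0.         0.         0.         0.       ] 0.9960479736328125
side [[0.999, -0.047, -0.021], [-0.04, -0.464, -0.885], [0.032, 0.885, -0.465]] [-0.472, 0.042, 1.26] 371.5248626971364 [-0.1214687  0.         0.         0.         0.       ] 0.996002197265625
wrist [[0.35, -0.937, -0.002], [-0.902, -0.338, 0.269], [-0.253, -0.092, -0.963]] [-0.549, -0.029, 0.391] 281.99288228822235 [0.01776418 0.         0.         0.         0.        ] 0.996124267578125
```

View pics/top0.png

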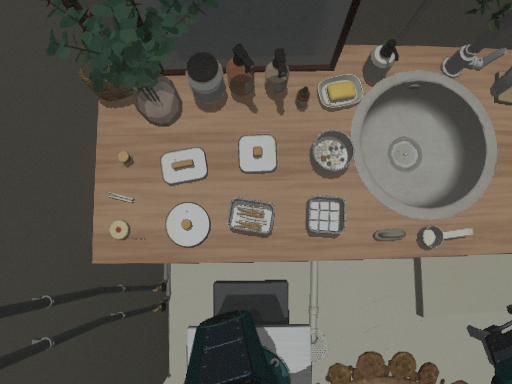

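View pics/side0.png

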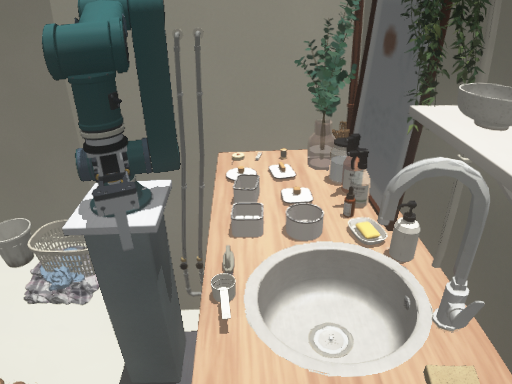

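The top view shows the reel (124,159), peg (121,197), tape (119,230), oblong lid (184,166), round lid (188,224), square lid (257,153), peg box (251,217), mending tin (331,153), tablet tin (325,215) and brush (390,235). Next I'll segment these by height.

```bash
cat >> h.py <<'E'
def blob(X,uv,lo,hi,r):
    """points near pixel uv (within r m) with lo<z<hi -> minAreaRect in world mm"""
    c=X[uv[1],uv[0]]
    m=(X[...,2]>lo)&(X[...,2]<hi)&(np.hypot(X[...,0]-c[0],X[...,1]-c[1])<r)
    n,l=cv2.connectedComponents(m.astype(np.uint8))
    k=np.bincount(l[m]).argmax() if m.any() else 0
    P=X[l==k] if k else X[m]
    (a,b),(w,h),t=cv2.minAreaRect((P[:,:2]*1000).astype(np.float32))
    if w<h: w,h,t=h,w,t+90
    t=(t+90)%180-90   # direction of the long side from world x
    return np.round([a,b,w,h,t],1),np.round(np.percentile(P[:,2],[5,50,95])*1000,1),len(P)
E
python3 - <<'E'
from h import *
s=dict(np.load('top0.npz'));X=cloud(s)
print('table',X[190,290],X[185,140])
for n,uv,lo,hi,r in [('reel',(124,159),.028,.05,.04),('peg',(121,197),.006,.02,.06),('tape',(119,230),.008,.03,.07),
 ('lobl',(184,166),.008,.05,.085),('lobl bar',(184,166),.028,.05,.06),('lrnd',(188,224),.008,.05,.085),('lrnd k',(188,224),.028,.05,.06),('lsq',(257,153),.008,.05,.085),('lsq k',(257,153),.028,.05,.06),
 ('pbox',(251,217),.052,.08,.085),('mjar',(331,153),.052,.08,.085),('ttin',(325,215),.052,.08,.085),('brush',(390,235),.01,.08,.08)]:
    print(n,*blob(X,uv,lo,hi,r))
E
```

```text
table [ 0.50121125 -0.11641138  0.00237632] [0.52116051 0.28328805 0.00062781]
reel [592.4 321.2  29.3  25.1   0.6] [34.  37.3 40.4] 94
peg [489.3 335.   70.2  13.2  75. ] [ 7.1 10.2 13.7] 102
tape [404.2 334.   51.8  47.1  89.7] [12.7 16.5 20.3] 307
lobl [571.6 164.5 121.7  88.  -80.3] [12.3 16.3 39.2] 1426
lobl bar [570.8 164.1  56.5  15.7 -80.6] [31.  39.2 42.2] 146
lrnd [415.7 153.9 115.8 113.9  89.5] [12.1 16.1 35.9] 1611
lrnd k [415.6 152.5  24.1  22.9  87.7] [35.9 39.4 41.9] 86
lsq [601.7 -31.1 101.3 101.2  -0.7] [12.2 16.3 37.1] 1356
lsq k [599.5 -31.9  23.4  22.7  89.1] [35.  39.7 41.8] 81
pbox [434.1 -11.8 111.9  78.2  79.8] [58.1 61.5 64.2] 264
mjar [ 595.5 -222.9  106.   104.7   39.9] [53.5 61.3 64.4] 285
ttin [ 432.9 -200.3   93.2   91.1   -3.6] [54.5 61.4 64.2] 274
brush [ 379.7 -370.5   83.9   28.   -84.9] [19.2 23.2 54.6] 304
```

```bash
cat >> h.py <<'E'
def plan(x,y,z,yaw,o=None):
    """tool-axis shift (m) and turn (10 deg) from here to world TCP x,y,z with tool yaw in deg"""
    o=o or robot.get_obs(); ps=o['ee_rot'][2]; d=np.array([x,y,z])-o['tool_pos']
    c,s=np.cos(ps),np.sin(ps)
    turn=(np.degrees(ps)-yaw+180)%360-180
    print('shift',np.round([d[0]*c+d[1]*s,d[0]*s-d[1]*c,-d[2]],4),'turn',round(turn/10,3),'rows',np.ceil(max(np.linalg.norm(d)/.0625,abs(turn)/10.7)),
     'q6 end',round(np.degrees(np.arctan2(y,x))+90-yaw))
E
python3 - <<'E'
from h import *
s=dict(np.load('top0.npz'));X=cloud(s)
for nm,(x,y) in dict(reel=(.592,.321),lobl=(.571,.164),lsq=(.6,-.032),jar=(.5955,-.223)).items():
    m=(X[...,2]>.09)&(X[...,0]>.45)
    P=X[m];d=np.hypot(P[:,0]-x,P[:,1]-y);i=np.argsort(d)[:400:80];print(nm,d[i].round(3),P[i].round(3).tolist())
plan(.592,.321,.206,0)
E
```

```text
reel [0.072 0.084 0.088 0.091 0.092] [[0.66, 0.297, 0.468], [0.669, 0.285, 0.439], [0.676, 0.294, 0.446], [0.645, 0.247, 0.417], [0.6, 0.413, 0.179]]
lobl [0.086 0.096 0.101 0.106 0.112] [[0.622, 0.234, 0.403], [0.637, 0.234, 0.401], [0.637, 0.24, 0.406], [0.649, 0.236, 0.414], [0.651, 0.243, 0.419]]
lsq [0.152 0.162 0.167 0.17  0.172] [[0.742, -0.086, 0.184], [0.76, -0.007, 0.205], [0.694, 0.106, 0.478], [0.762, -0.083, 0.134], [0.764, 0.019, 0.103]]
jar [0.159 0.211 0.221 0.231 0.238] [[0.738, -0.153, 0.095], [0.758, -0.089, 0.186], [0.767, -0.083, 0.092], [0.78, -0.084, 0.191], [0.782, -0.076, 0.188]]
shift [ 0.6669 -0.6429 -0.0014] turn 2.05 rows 15.0 q6 end 118
```

Emit:
carry_out:
  steps:
    - [[0.667, -0.643, 0.04], -6.95, -1]
    - [[0.667, -0.643, 0.04], -6.95, -1]
    - [[0.667, -0.643, 0.04], -6.95, -1]
    - [[0.667, -0.643, 0.04], -6.95, -1]
    - [[0.667, -0.643, 0.04], -6.95, -1]
    - [[0.667, -0.643, 0.04], -6.95, -1]
    - [[0.667, -0.643, 0.04], -6.95, -1]
    - [[0.667, -0.643, 0.04], -6.95, -1]
    - [[0.667, -0.643, 0.04], -6.95, -1]
    - [[0.667, -0.643, 0.04], -6.95, -1]

```text
time: 1.4
tool_pos: [0.4623, 0.0502, 0.1783]
ee_rot: [3.141, 0.001, 1.571]
wrist_force: [1.1, -0.6, 0.4]
width: 0.0942
finger_force: 0.0
```

```bash
python3 - <<'E'
from h import *
plan(.592,.321,.15,90)
E
```

```text
shift [0.2707 0.1298 0.0283] turn 0.002 rows 5.0 q6 end 28
```

Emit:
carry_out:
  steps:
    - [[0.271, 0.13, 0.028], 0, -1]
    - [[0.271, 0.13, 0.028], 0, -1]
    - [[0.271, 0.13, 0.028], 0, -1]
    - [[0.271, 0.13, 0.028], 0, -1]
    - [[0.271, 0.13, 0.028], 0, -1]
    - [[0.271, 0.13, 0.028], 0, -1]
    - [[0.271, 0.13, 0.028], 0, -1]
    - [[0.271, 0.13, 0.028], 0, -1]

```text
time: 2.4
tool_pos: [0.5919, 0.3179, 0.1514]
ee_rot: [3.141, -0.0, 1.569]
wrist_force: [0.6, 0.2, 0.9]
width: 0.094
finger_force: 0.0
```

```bash
python3 - <<'E'
from h import *
o=robot.get_obs();print(o['tool_pos'],o['ee_rot'])
s=snap('wrist','w1.png');X=cloud(s)
P=X[(X[...,2]>.03)&(X[...,2]<.05)&(np.hypot(X[...,0]-.592,X[...,1]-.321)<.035)];print(len(P),P.mean(0),P.min(0),P.max(0))
plan(.592,.321,.012,90)
E
```

```text
[0.59190386 0.31791759 0.15143318] [ 3.14059003e+00 -8.44214536e-07  1.56937073e+00]
581 [0.59327895 0.32277442 0.03744834] [0.57941824 0.30822485 0.03369428] [0.60742318 0.33714147 0.03951196]
shift [3.100e-03 1.000e-04 1.396e-01] turn -0.009 rows 3.0 q6 end 28
```

View pics/w1.png

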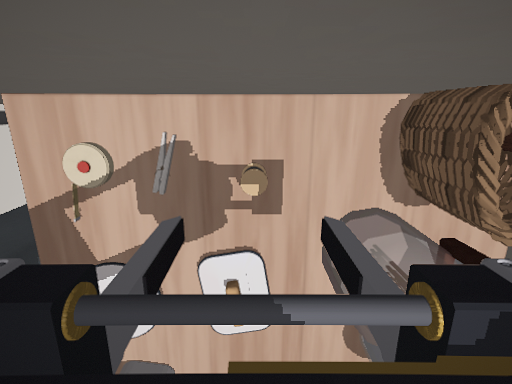

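The wrist view shows the reel at (255,180), the peg at (165,160), the tape at (85,165) and the oblong lid at (235,290). I'll descend and grip the reel.

Emit:
carry_out:
  steps:
    - [[0.005, 0.001, 0.06], 0, -1]
    - [[0.005, 0.001, 0.115], 0, -1]
    - [[0.005, 0.001, 0.136], 0, -1]
    - [[0.005, 0.001, 0.136], 0, 1]
    - [[0.005, 0.001, 0.136], 0, 1]
    - [[0.005, 0.001, 0.136], 0, 1]
    - [[0.005, 0.001, 0.136], 0, 1]
    - [[0.005, 0.001, 0.136], 0, 1]
    - [[0.005, 0.001, 0.08], 0, 1]
    - [[0.005, 0.001, 0.02], 0, 1]

```text
time: 3.7
tool_pos: [0.592, 0.3238, 0.1301]
ee_rot: [-3.138, 0.002, 1.571]
wrist_force: [1.1, 0.2, 0.3]
width: 0.0277
finger_force: 0.0
```

```bash
python3 - <<'E'
from h import *
X=cloud(dict(np.load('top0.npz')))
# jar circle from rim
m=(X[...,2]>.056)&(X[...,2]<.07)&(np.hypot(X[...,0]-.5955,X[...,1]+.223)<.07);P=X[m]
print(cv2.minEnclosingCircle((P[:,:2]*1000).astype(np.float32)))
o=robot.get_obs();print(o['width'],o['finger_force'],o['tool_pos'])
plan(.595,-.223,.15,90)
E
```

```text
((595.4749755859375, -223.9048614501953), 53.83308029174805)
0.02768546560084534 0.0 [0.59197526 0.32376858 0.13014723]
shift [-0.5468  0.003  -0.0199] turn 0.0 rows 9.0 q6 end -21
```

Emit:
carry_out:
  steps:
    - [[0, 0, 0], 0, 1]
    - [[0, 0, 0], 0, 1]

```text
time: 3.95
tool_pos: [0.5928, 0.3241, 0.1305]
ee_rot: [3.141, 0.0, 1.571]
wrist_force: [0.3, 0.7, -0.9]
width: 0.0072
finger_force: 0.0
```

```bash
python3 - <<'E'
from h import *
s=snap('wrist');X=cloud(s)
P=X[(X[...,2]>.02)&(X[...,2]<.05)&(np.hypot(X[...,0]-.593,X[...,1]-.322)<.06)];print(len(P),P.mean(0),P.min(0),P.max(0))
E
```

```text
683 [0.59321376 0.32318728 0.03681331] [0.57900363 0.30808451 0.02011783] [0.60723078 0.3366711  0.04005123]
```

Emit:
carry_out:
  steps:
    - [[-0.001, 0, 0], 0, -0.3]
    - [[-0.001, 0, 0], 0, -0.3]
    - [[-0.001, 0, 0], 0, -0.3]
    - [[-0.001, 0, 0], 0, -0.3]
    - [[-0.001, 0, 0], 0, -0.3]
    - [[-0.001, 0, 0.03], 0, -0.3]
    - [[-0.001, 0, 0.08], 0, -0.3]
    - [[-0.001, 0, 0.115], 0, -0.3]
    - [[-0.001, 0, 0.115], 0, 1]
    - [[-0.001, 0, 0.115], 0, 1]

```text
time: 5.25
tool_pos: [0.594, 0.3237, 0.0174]
ee_rot: [3.139, -0.001, 1.571]
wrist_force: [-0.1, 0.3, 0.3]
width: 0.0444
finger_force: 0.0
```

Emit:
carry_out:
  steps:
    - [[0, 0, 0], 0, 1]
    - [[0, 0, 0], 0, 1]
    - [[0, 0, 0], 0, 1]
    - [[0, 0, -0.01], 0, 1]
    - [[0, 0, -0.06], 0, 1]
    - [[0, 0, -0.12], 0, 1]
    - [[0, 0, -0.135], 0, 1]

```text
time: 6.12
tool_pos: [0.5951, 0.3242, 0.157]
ee_rot: [3.133, -0.004, 1.571]
wrist_force: [-1.4, -0.1, -0.8]
width: 0.0284
finger_force: 30.0
```

```bash
python3 - <<'E'
from h import *
plan(.5955,-.2235,.15,90)
E
```

```text
shift [-5.477e-01  4.000e-04  7.000e-03] turn 0.0 rows 9.0 q6 end -21
```

Gripped, so I'll carry it to the mending tin.

Emit:
carry_out:
  steps:
    - [[-0.548, 0, 0.007], 0, 1]
    - [[-0.548, 0, 0.007], 0, 1]
    - [[-0.548, 0, 0.007], 0, 1]
    - [[-0.548, 0, 0.007], 0, 1]
    - [[-0.548, 0, 0.007], 0, 1]
    - [[-0.548, 0, 0.007], 0, 1]
    - [[-0.548, 0, 0.007], 0, 1]
    - [[-0.548, 0, 0.007], 0, 1]
    - [[-0.548, 0, 0.007], 0, 1]
    - [[-0.548, 0, 0.007], 0, 1]

```text
time: 7.38
tool_pos: [0.5914, -0.2281, 0.1412]
ee_rot: [-3.138, -0.001, 1.565]
wrist_force: [-0.0, 1.3, -0.2]
width: 0.0287
finger_force: 30.0
```

```bash
python3 - <<'E'
from h import *
s=snap('wrist');X=cloud(s)
P=X[(X[...,2]>.056)&(X[...,2]<.066)&(np.hypot(X[...,0]-.5955,X[...,1]+.223)<.07)]
print(len(P),cv2.minEnclosingCircle((P[:,:2]*1000).astype(np.float32)))
plan(.5955,-.2235,.028,90)
E
```

```text
1280 ((594.3784790039062, -222.04991149902344), 53.976600646972656)
shift [0.0024 0.0037 0.1136] turn -0.017 rows 2.0 q6 end -21
```

Emit:
carry_out:
  steps:
    - [[0.004, 0.003, 0.0], 0, 1]
    - [[0.004, 0.003, 0.05], 0, 1]
    - [[0.004, 0.003, 0.1], 0, 1]
    - [[0.004, 0.003, 0.114], 0, 1]
    - [[0.004, 0.003, 0.114], 0, 1]
    - [[0.004, 0.003, 0.116], 0, 0]
    - [[0.004, 0.003, 0.116], 0, 0]
    - [[0.004, 0.003, 0.116], 0, 0]
    - [[0.004, 0.003, 0.08], 0, 0]
    - [[0.004, 0.003, 0.02], 0, 0]

```text
time: 8.68
tool_pos: [0.5941, -0.2201, 0.1214]
ee_rot: [-3.135, -0.003, 1.571]
wrist_force: [1.2, -0.5, 0.4]
width: 0.047
finger_force: 0.0
```

```bash
python3 - <<'E'
from h import *
o=robot.get_obs();print(o['tool_pos'])
s=snap('wrist');X=cloud(s)
P=X[(X[...,2]>.025)&(X[...,2]<.055)&(np.hypot(X[...,0]-.595,X[...,1]+.223)<.045)];print(len(P),np.median(P,0))
X=cloud(dict(np.load('top0.npz')));print(blob(X,(121,197),.004,.03,.06))
plan(.4893,.335,.15,75)
E
```

```text
[ 0.59408457 -0.22013223  0.12141233]
799 [ 0.59674777 -0.21977585  0.04641174]
(array([489.3, 335. ,  70.2,  13.2,  75. ]), array([ 7. , 10.2, 13.7]), 103)
shift [ 0.5575 -0.1101 -0.0156] turn 1.499 rows 10.0 q6 end 49
```

The reel is standing in the tin. Next is the peg.

Emit:
carry_out:
  steps:
    - [[0, 0, -0.03], 0, 0]
    - [[0.555, -0.108, -0.03], 1.5, 0]
    - [[0.555, -0.108, -0.03], 1.5, 0]
    - [[0.555, -0.108, -0.03], 1.5, 0]
    - [[0.555, -0.108, -0.03], 1.5, 0]
    - [[0.555, -0.108, -0.03], 1.5, 0]
    - [[0.555, -0.108, -0.03], 1.5, 0]
    - [[0.555, -0.108, -0.03], 1.5, 0]
    - [[0.555, -0.108, -0.03], 1.5, 0]
    - [[0.555, -0.108, -0.03], 1.5, 0]

```text
time: 9.98
tool_pos: [0.4882, 0.3333, 0.154]
ee_rot: [3.14, -0.001, 1.309]
wrist_force: [0.5, 0.5, 0.5]
width: 0.0473
finger_force: 0.0
```

Emit:
carry_out:
  steps:
    - [[0, 0, 0], 0, 0]
    - [[0, 0, 0], 0, 0]

```text
time: 10.22
tool_pos: [0.4886, 0.331, 0.1535]
ee_rot: [3.141, 0.001, 1.309]
wrist_force: [-0.7, -0.8, -0.1]
width: 0.047
finger_force: 0.0
```

```bash
python3 - <<'E'
from h import *
s=snap('wrist');X=cloud(s)
m=(X[...,2]>.005)&(X[...,2]<.02)&(np.hypot(X[...,0]-.489,X[...,1]-.335)<.05)
P=X[m];print(len(P),cv2.minAreaRect((P[:,:2]*1000).astype(np.float32)),np.median(P,0))
plan(.4893,.335,.006,75)
E
```

```text
529 ((488.92352294921875, 337.1993103027344), (71.51581573486328, 13.037424087524414), 75.2388687133789) [0.48862396 0.33426626 0.01032925]
shift [ 0.0046 -0.0008  0.1476] turn -0.006 rows 3.0 q6 end 49
```

Emit:
carry_out:
  steps:
    - [[0.005, -0.001, 0.06], 0, 0]
    - [[0.005, -0.001, 0.12], 0, 0]
    - [[0.005, -0.001, 0.147], 0, 0]
    - [[0.005, -0.001, 0.149], 0, 0.2]
    - [[0.005, -0.001, 0.149], 0, 1]
    - [[0.005, -0.001, 0.149], 0, 1]
    - [[0.005, -0.001, 0.149], 0, 1]
    - [[0.005, -0.001, 0.149], 0, 1]
    - [[0.005, -0.001, 0.149], 0, 1]
    - [[0.005, -0.001, 0.149], 0, 1]

```text
time: 11.52
tool_pos: [0.4896, 0.3365, 0.0057]
ee_rot: [3.14, -0.001, 1.309]
wrist_force: [0.6, -2.4, 5.9]
width: 0.0144
finger_force: 30.0
```

Emit:
carry_out:
  steps:
    - [[0, 0, -0.06], 0, 1]
    - [[0, 0, -0.12], 0, 1]
    - [[0, 0, -0.145], 0, 1]

```text
time: 11.9
tool_pos: [0.49, 0.3377, 0.1539]
ee_rot: [3.137, -0.005, 1.309]
wrist_force: [0.7, -1.0, -0.5]
width: 0.0148
finger_force: 30.0
```

```bash
python3 - <<'E'
from h import *
plan(.434,-.012,.15,80)
E
```

```text
shift [-0.3523  0.0362  0.0039] turn -0.497 rows 6.0 q6 end 8
```

Emit:
carry_out:
  steps:
    - [[-0.352, 0.036, 0.004], -0.5, 1]
    - [[-0.352, 0.036, 0.004], -0.5, 1]
    - [[-0.352, 0.036, 0.004], -0.5, 1]
    - [[-0.352, 0.036, 0.004], -0.5, 1]
    - [[-0.352, 0.036, 0.004], -0.5, 1]
    - [[-0.352, 0.036, 0.004], -0.5, 1]
    - [[-0.352, 0.036, 0.004], -0.5, 1]
    - [[-0.352, 0.036, 0.004], -0.5, 1]
    - [[-0.352, 0.036, 0.004], -0.5, 1]

```text
time: 13.02
tool_pos: [0.4326, -0.0117, 0.1453]
ee_rot: [-3.141, -0.0, 1.398]
wrist_force: [-0.5, 0.6, -0.3]
width: 0.0146
finger_force: 30.0
```

```bash
python3 - <<'E'
from h import *
s=snap('wrist','w2.png');X=cloud(s)
P=X[(X[...,2]>.055)&(X[...,2]<.067)&(np.hypot(X[...,0]-.434,X[...,1]+.012)<.08)]
print(len(P),cv2.minAreaRect((P[:,:2]*1000).astype(np.float32)))
plan(.434,-.012,.03,80)
E
```

```text
1323 ((433.31817626953125, -10.260665893554688), (111.18299865722656, 78.22299194335938), 80.05595397949219)
shift [-0.      0.0014  0.1153] turn 0.013 rows 2.0 q6 end 8
```

View pics/w2.png

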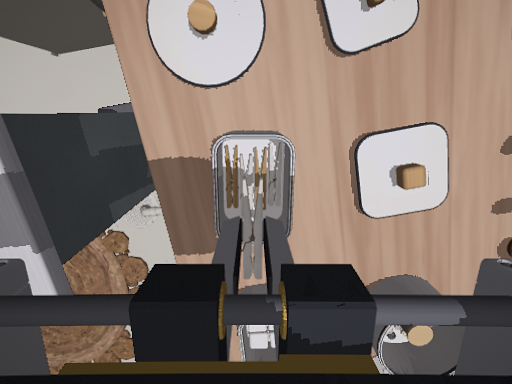

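The wrist view shows the peg box at (255,185) with the held peg over it, in line with the box at about 80°. I'll lower it in and release.

Emit:
carry_out:
  steps:
    - [[0.001, 0.001, 0.05], 0, 1]
    - [[0.001, 0.001, 0.1], 0, 1]
    - [[0.001, 0.001, 0.116], 0, 1]
    - [[0.001, 0.001, 0.118], 0, 1]
    - [[0.001, 0.001, 0.118], 0, 0.4]
    - [[0.001, 0.001, 0.118], 0, 0.4]
    - [[0.001, 0.001, 0.118], 0, 0.4]
    - [[0.001, 0.001, 0.08], 0, 0.4]
    - [[0.001, 0.001, 0.02], 0, 0.4]
    - [[0.001, 0.001, 0.0], 0, 0.2]

```text
time: 14.32
tool_pos: [0.4359, -0.0125, 0.1505]
ee_rot: [3.133, -0.0, 1.396]
wrist_force: [-1.6, 0.5, -0.1]
width: 0.035
finger_force: 0.0
```

```bash
python3 - <<'E'
from h import *
s=snap('wrist');X=cloud(s)
P=X[(X[...,2]>.055)&(X[...,2]<.067)&(np.hypot(X[...,0]-.434,X[...,1]+.012)<.08)]
print(len(P),cv2.minAreaRect((P[:,:2]*1000).astype(np.float32)))
P=X[(X[...,2]>.021)&(X[...,2]<.04)&(np.hypot(X[...,0]-.434,X[...,1]+.012)<.04)]
print(len(P),np.median(P,0))
plan(.571,.164,.15,99.4)
E
```

```text
1408 ((433.3498840332031, -9.962657928466797), (111.19888305664062, 78.30302429199219), 79.82703399658203)
735 [ 0.43418242 -0.01372711  0.02693146]
shift [0.1973 0.1016 0.0019] turn -1.94 rows 4.0 q6 end 7
```

Emit:
carry_out:
  steps:
    - [[0.197, 0.102, 0], -1.95, 0]
    - [[0.197, 0.102, 0], -1.95, 0]
    - [[0.197, 0.102, 0], -1.95, 0]
    - [[0.197, 0.102, 0], -1.95, 0]
    - [[0.197, 0.102, 0], -1.95, 0]
    - [[0.197, 0.102, 0], -1.95, 0]
    - [[0.197, 0.102, 0], -1.95, 0]
    - [[0.197, 0.102, 0], -1.95, 0]

```text
time: 15.38
tool_pos: [0.568, 0.1632, 0.1459]
ee_rot: [3.141, 0.0, 1.735]
wrist_force: [-0.4, 0.2, 0.2]
width: 0.047
finger_force: 0.0
```

```bash
python3 - <<'E'
from h import *
s=snap('wrist');X=cloud(s)
for lo,hi,r in((.008,.022,.085),(.03,.045,.05)):
    P=X[(X[...,2]>lo)&(X[...,2]<hi)&(np.hypot(X[...,0]-.571,X[...,1]-.164)<r)]
    print(len(P),cv2.minAreaRect((P[:,:2]*1000).astype(np.float32)))
plan(.571,.164,.022,99.4)
E
```

```text
6742 ((570.41943359375, 165.88507080078125), (87.21656036376953, 119.17523193359375), 9.511823654174805)
762 ((570.1030883789062, 166.4062957763672), (15.154789924621582, 54.345211029052734), 9.291500091552734)
shift [1.000e-04 3.000e-03 1.239e-01] turn 0.004 rows 2.0 q6 end 7
```

Emit:
carry_out:
  steps:
    - [[0.002, 0.003, 0.05], 0, 0]
    - [[0.002, 0.003, 0.1], 0, 0]
    - [[0.002, 0.003, 0.12], 0, 0]
    - [[0.002, 0.003, 0.123], 0, 0]
    - [[0.002, 0.003, 0.123], 0, 1]
    - [[0.002, 0.003, 0.123], 0, 1]
    - [[0.002, 0.003, 0.123], 0, 1]
    - [[0.002, 0.003, 0.123], 0, 1]
    - [[0.002, 0.003, 0.123], 0, 1]
    - [[0.002, 0.003, 0.123], 0, 1]

```text
time: 16.68
tool_pos: [0.5714, 0.1667, 0.0236]
ee_rot: [3.14, 0.0, 1.737]
wrist_force: [-1.3, -0.1, 4.8]
width: 0.0157
finger_force: 30.0
```

Emit:
carry_out:
  steps:
    - [[0, 0, -0.03], 0, 1]
    - [[0, 0, -0.08], 0, 1]
    - [[0, 0, -0.128], 0, 1]
    - [[0, 0, -0.128], 0, 1]

```text
time: 17.18
tool_pos: [0.5736, 0.1672, 0.1551]
ee_rot: [3.132, -0.0, 1.737]
wrist_force: [-0.4, 0.6, -2.2]
width: 0.0158
finger_force: 30.0
```

```bash
python3 - <<'E'
from h import *
plan(.4333,-.01,.14,79.9)
E
```

```text
shift [-0.1516 -0.1677  0.0151] turn 1.96 rows 4.0 q6 end 9
```

Emit:
carry_out:
  steps:
    - [[-0.152, -0.168, 0.01], 1.96, 1]
    - [[-0.152, -0.168, 0.01], 1.96, 1]
    - [[-0.152, -0.168, 0.01], 1.96, 1]
    - [[-0.152, -0.168, 0.01], 1.96, 1]
    - [[-0.152, -0.168, 0.01], 1.96, 1]
    - [[-0.152, -0.168, 0.01], 1.96, 1]
    - [[-0.152, -0.168, 0.01], 1.96, 1]
    - [[-0.152, -0.168, 0.01], 1.96, 1]
    - [[-0.152, -0.168, 0.01], 1.96, 1]

```text
time: 18.3
tool_pos: [0.4306, -0.0106, 0.1404]
ee_rot: [-3.141, 0.0, 1.396]
wrist_force: [-0.2, 0.6, -2.3]
width: 0.0159
finger_force: 30.0
```

```bash
python3 - <<'E'
from h import *
for n in('wrist','top'):
    X=cloud(snap(n))
    for lo,hi in((.055,.068),(.11,.15)):
        P=X[(X[...,2]>lo)&(X[...,2]<hi)&(np.hypot(X[...,0]-.434,X[...,1]+.012)<.07)]
        if len(P)>20: print(n,len(P),cv2.minAreaRect((P[:,:2]*1000).astype(np.float32)),np.median(P[:,2]))
plan(.4333,-.01,.085,79.9)
E
```

```text
wrist 319 ((443.5351867675781, 42.62939453125), (4.466659069061279, 64.6655044555664), 79.16027069091797) 0.06148214598347748
wrist 11484 ((430.4180603027344, -10.2813720703125), (118.09443664550781, 87.28804779052734), 80.38347625732422) 0.13225699444609088
top 70 ((393.56500244140625, -7.14483642578125), (110.12335968017578, 13.468255043029785), 81.71280670166016) 0.13113961746300573
shift [0.0012 0.0026 0.0555] turn 0.004 rows 1.0 q6 end 9
```

Emit:
carry_out:
  steps:
    - [[0.001, 0.0025, 0.0], 0, 1]
    - [[0.001, 0.0025, 0.03], 0, 1]
    - [[0.001, 0.0025, 0.045], 0, 1]
    - [[0.001, 0.0025, 0.054], 0, 1]
    - [[0.001, 0.0025, 0.06], 0, 1]
    - [[0.001, 0.0025, 0.064], 0, 1]
    - [[0.001, 0.0025, 0.065], 0, 1]

```text
time: 19.27
tool_pos: [0.4332, -0.0105, 0.0757]
ee_rot: [3.141, 0.0, 1.395]
wrist_force: [-0.0, 0.5, -2.8]
width: 0.0157
finger_force: 30.0
```

Emit:
carry_out:
  steps:
    - [[0, 0, 0.001], 0, 1]
    - [[0, 0, 0.001], 0, 0.15]
    - [[0, 0, 0.001], 0, 0.15]
    - [[0, 0, 0.001], 0, 0.15]
    - [[0, 0, 0.001], 0, 0.15]
    - [[0, 0, -0.03], 0, 0.15]
    - [[0, 0, -0.07], 0, 0.15]
    - [[0, 0, -0.07], 0, 0.15]

```text
time: 20.27
tool_pos: [0.4353, -0.0108, 0.1491]
ee_rot: [3.134, -0.0, 1.395]
wrist_force: [0.2, -0.3, -0.5]
width: 0.0402
finger_force: 0.0
```

```bash
python3 - <<'E'
from h import *
X=cloud(snap('wrist','w3.png'))
for lo,hi,r in((.055,.074,.085),(.08,.1,.04)):
    P=X[(X[...,2]>lo)&(X[...,2]<hi)&(np.hypot(X[...,0]-.433,X[...,1]+.010)<r)]
    print(len(P),cv2.minAreaRect((P[:,:2]*1000).astype(np.float32)),np.median(P[:,2]))
plan(.4156,.153,.15,90)
E
```

```text
8337 ((432.75732421875, -11.699310302734375), (120.60081481933594, 87.18329620361328), 79.9786148071289) 0.0678222843081751
1078 ((432.7713623046875, -11.257009506225586), (55.688575744628906, 15.603103637695312), 79.77362060546875) 0.09113391111887736
shift [ 0.1579 -0.0468 -0.0032] turn -1.01 rows 3.0 q6 end 20
```

View pics/w3.png

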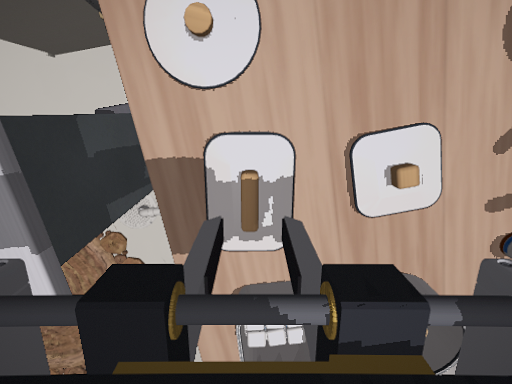

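The oblong lid is on the box at (250,190), level and seated. Its bar top reads 91 mm, which is 52 mm above its reading on the table. Next is the round lid.

Emit:
carry_out:
  steps:
    - [[0.158, -0.046, 0], -1, 0]
    - [[0.158, -0.046, 0], -1, 0]
    - [[0.158, -0.046, 0], -1, 0]
    - [[0.158, -0.046, 0], -1, 0]
    - [[0.158, -0.046, 0], -1, 0]
    - [[0.158, -0.046, 0], -1, 0]
    - [[0.158, -0.046, 0], -1, 0]

```text
time: 21.2
tool_pos: [0.4156, 0.1522, 0.1453]
ee_rot: [-3.141, 0.0, 1.567]
wrist_force: [0.2, 0.7, -0.2]
width: 0.047
finger_force: 0.0
```

```bash
python3 - <<'E'
from h import *
X=cloud(snap('wrist'))
for lo,hi,r in((.008,.022,.07),(.03,.045,.04)):
    P=X[(X[...,2]>lo)&(X[...,2]<hi)&(np.hypot(X[...,0]-.4156,X[...,1]-.1535)<r)]
    print(len(P),cv2.minEnclosingCircle((P[:,:2]*1000).astype(np.float32)))
plan(.4156,.1535,.022,90)
E
```

```text
7538 ((414.81500244140625, 154.21107482910156), 58.56220626831055)
468 ((414.9153747558594, 154.598388671875), 12.791937828063965)
shift [ 0.0012 -0.      0.1235] turn -0.02 rows 2.0 q6 end 20
```

Emit:
carry_out:
  steps:
    - [[0.002, -0.001, 0.05], 0, 0]
    - [[0.002, -0.001, 0.1], 0, 0]
    - [[0.002, -0.001, 0.12], 0, 0]
    - [[0.002, -0.001, 0.122], 0, 0]
    - [[0.002, -0.001, 0.122], 0, 1]
    - [[0.002, -0.001, 0.122], 0, 1]
    - [[0.002, -0.001, 0.122], 0, 1]
    - [[0.002, -0.001, 0.122], 0, 1]
    - [[0.002, -0.001, 0.122], 0, 1]
    - [[0.002, -0.001, 0.122], 0, 1]

```text
time: 22.5
tool_pos: [0.4155, 0.1553, 0.0249]
ee_rot: [3.139, -0.0, 1.569]
wrist_force: [-0.1, -1.1, 6.0]
width: 0.0251
finger_force: 30.0
```

Emit:
carry_out:
  steps:
    - [[0, 0, -0.03], 0, 1]
    - [[0, 0, -0.08], 0, 1]
    - [[0, 0, -0.125], 0, 1]
    - [[0, 0, -0.125], 0, 1]

```text
time: 23.0
tool_pos: [0.4167, 0.1558, 0.1523]
ee_rot: [3.133, -0.002, 1.569]
wrist_force: [-0.6, 0.2, -1.8]
width: 0.0249
finger_force: 30.0
```

```bash
python3 - <<'E'
from h import *
plan(.595,-.2228,.145,90)
E
```

```text
shift [-0.3783  0.1789  0.0073] turn -0.009 rows 7.0 q6 end -21
```

Emit:
carry_out:
  steps:
    - [[-0.378, 0.179, 0.005], 0, 1]
    - [[-0.378, 0.179, 0.005], 0, 1]
    - [[-0.378, 0.179, 0.005], 0, 1]
    - [[-0.378, 0.179, 0.005], 0, 1]
    - [[-0.378, 0.179, 0.005], 0, 1]
    - [[-0.378, 0.179, 0.005], 0, 1]
    - [[-0.378, 0.179, 0.005], 0, 1]
    - [[-0.378, 0.179, 0.005], 0, 1]
    - [[-0.378, 0.179, 0.005], 0, 1]
    - [[-0.378, 0.179, 0.005], 0, 1]

```text
time: 24.25
tool_pos: [0.5922, -0.2216, 0.1429]
ee_rot: [-3.14, -0.001, 1.571]
wrist_force: [-0.6, 0.1, -2.1]
width: 0.025
finger_force: 30.0
```

```bash
python3 - <<'E'
from h import *
X=cloud(snap('wrist'))
P=X[(X[...,2]>.11)&(X[...,2]<.15)&(np.hypot(X[...,0]-.594,X[...,1]+.224)<.065)]
print(len(P),cv2.minEnclosingCircle((P[:,:2]*1000).astype(np.float32)),np.median(P[:,2]))
X=cloud(snap('top'))
P=X[(X[...,2]>.056)&(X[...,2]<.066)&(np.hypot(X[...,0]-.594,X[...,1]+.224)<.065)];print('jar seen',len(P),P.min(0) if len(P) else '')
plan(.595,-.2228,.0775,90)
E
```

```text
14100 ((591.6561279296875, -223.06149291992188), 58.761844635009766) 0.13382968603171827
jar seen 41 [ 0.56739807 -0.17908679  0.05605136]
shift [-0.001   0.0025  0.0662] turn -0.001 rows 2.0 q6 end -21
```

Emit:
carry_out:
  steps:
    - [[0.0, 0.003, 0.0], 0, 1]
    - [[0.0, 0.003, 0.03], 0, 1]
    - [[0.0, 0.003, 0.05], 0, 1]
    - [[0.0, 0.003, 0.058], 0, 1]
    - [[0.0, 0.003, 0.063], 0, 1]
    - [[0.0, 0.003, 0.066], 0, 1]
    - [[0.0, 0.003, 0.067], 0, 1]

```text
time: 25.22
tool_pos: [0.5961, -0.2232, 0.0773]
ee_rot: [3.141, 0.0, 1.569]
wrist_force: [-0.6, 0.6, 1.1]
width: 0.0253
finger_force: 30.0
```

Contact has just begun, with force up about 3 N at the seating height. I'll release and check.

Emit:
carry_out:
  steps:
    - [[0, 0, 0.001], 0, 1]
    - [[0, 0, 0.001], 0, -0.05]
    - [[0, 0, 0.001], 0, -0.05]
    - [[0, 0, 0.001], 0, -0.05]
    - [[0, 0, 0.001], 0, -0.05]
    - [[0, 0, -0.03], 0, -0.05]
    - [[0, 0, -0.07], 0, -0.05]
    - [[0, 0, -0.07], 0, -0.05]

```text
time: 26.22
tool_pos: [0.598, -0.2242, 0.1513]
ee_rot: [3.134, 0.004, 1.569]
wrist_force: [0.3, -0.7, -0.7]
width: 0.0495
finger_force: 0.0
```

```bash
python3 - <<'E'
from h import *
X=cloud(snap('wrist','w4.png'))
for lo,hi,r in((.055,.074,.07),(.08,.1,.04)):
    P=X[(X[...,2]>lo)&(X[...,2]<hi)&(np.hypot(X[...,0]-.595,X[...,1]+.223)<r)]
    print(len(P),cv2.minEnclosingCircle((P[:,:2]*1000).astype(np.float32)),np.median(P[:,2]))
P=X[(X[...,2]>.008)&(X[...,2]<.02)&(np.hypot(X[...,0]-.6,X[...,1]+.031)<.08)]
print(len(P),cv2.minAreaRect((P[:,:2]*1000).astype(np.float32)))
P=X[(X[...,2]>.055)&(X[...,2]<.067)&(np.hypot(X[...,0]-.433,X[...,1]+.2)<.075)]
print('ttin',len(P),cv2.minAreaRect((P[:,:2]*1000).astype(np.float32)))
plan(.6,-.0315,.15,90)
E
```

```text
9630 ((595.6309814453125, -224.2645263671875), 58.53990936279297) 0.06818092792033029
671 ((595.7886352539062, -223.84788513183594), 12.981303215026855) 0.09138829342513734
4169 ((599.7588500976562, -62.64990997314453), (101.13838958740234, 37.891700744628906), 0.01634095422923565)
ttin 2243 ((431.68780517578125, -199.42105102539062), (92.49333190917969, 92.92571258544922), 85.44644927978516)
shift [ 0.1921  0.0029 -0.0015] turn -0.01 rows 4.0 q6 end -3
```

View pics/w4.png

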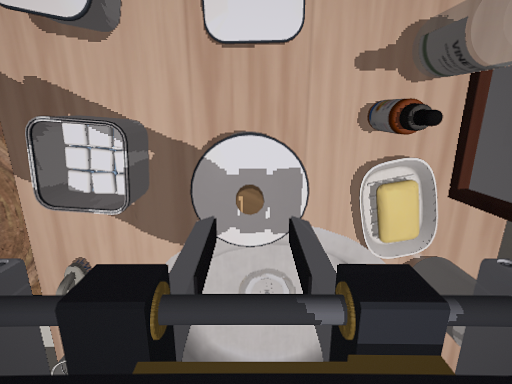

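The round lid is on the mending tin at (250,190), centred and seated, with its knob top at 91 mm. The tablet tin is at (80,165), turned about -4°. Next is the square lid.

Emit:
carry_out:
  steps:
    - [[0.192, 0.002, 0], 0, 0]
    - [[0.192, 0.002, 0], 0, 0]
    - [[0.192, 0.002, 0], 0, 0]
    - [[0.192, 0.002, 0], 0, 0]
    - [[0.192, 0.002, 0], 0, 0]
    - [[0.192, 0.002, 0], 0, 0]
    - [[0.192, 0.002, 0], 0, 0]

```text
time: 27.15
tool_pos: [0.598, -0.0327, 0.1461]
ee_rot: [-3.141, 0.0, 1.567]
wrist_force: [-0.2, 0.1, -0.2]
width: 0.0471
finger_force: 0.0
```

```bash
python3 - <<'E'
from h import *
X=cloud(snap('wrist'))
for lo,hi,r in((.008,.022,.08),(.03,.045,.04)):
    P=X[(X[...,2]>lo)&(X[...,2]<hi)&(np.hypot(X[...,0]-.6,X[...,1]+.0315)<r)]
    print(len(P),cv2.minAreaRect((P[:,:2]*1000).astype(np.float32)))
plan(.5995,-.0315,.0235,90)
E
```

```text
6792 ((599.7801513671875, -29.74968719482422), (101.08218383789062, 100.77039337158203), 0.8222265243530273)
491 ((599.5925903320312, -29.077167510986328), (23.44403648376465, 22.83161735534668), 1.1040633916854858)
shift [0.0011 0.0015 0.1228] turn -0.022 rows 2.0 q6 end -3
```

Emit:
carry_out:
  steps:
    - [[0.002, 0.0015, 0.05], -0.06, 0]
    - [[0.002, 0.0015, 0.1], -0.06, 0]
    - [[0.002, 0.0015, 0.12], -0.06, 0]
    - [[0.002, 0.0015, 0.122], -0.06, 0]
    - [[0.002, 0.0015, 0.122], -0.06, 1]
    - [[0.002, 0.0015, 0.122], -0.06, 1]
    - [[0.002, 0.0015, 0.122], -0.06, 1]
    - [[0.002, 0.0015, 0.122], -0.06, 1]
    - [[0.002, 0.0015, 0.122], -0.06, 1]
    - [[0.002, 0.0015, 0.122], -0.06, 1]

```text
time: 28.45
tool_pos: [0.6006, -0.0294, 0.0262]
ee_rot: [3.139, 0.001, 1.58]
wrist_force: [-0.2, -0.7, 6.4]
width: 0.0238
finger_force: 30.0
```

Emit:
carry_out:
  steps:
    - [[0, 0, -0.03], 0, 1]
    - [[0, 0, -0.08], 0, 1]
    - [[0, 0, -0.125], 0, 1]
    - [[0, 0, -0.125], 0, 1]

```text
time: 28.95
tool_pos: [0.602, -0.0293, 0.1542]
ee_rot: [3.133, 0.001, 1.58]
wrist_force: [0.8, -0.7, -0.5]
width: 0.0238
finger_force: 30.0
```

```bash
python3 - <<'E'
from h import *
plan(.432,-.2,.145,86)
E
```

```text
shift [-0.1691 -0.1716  0.0092] turn 0.451 rows 4.0 q6 end -21
```

Emit:
carry_out:
  steps:
    - [[-0.169, -0.171, 0.005], 0.45, 1]
    - [[-0.169, -0.171, 0.005], 0.45, 1]
    - [[-0.169, -0.171, 0.005], 0.45, 1]
    - [[-0.169, -0.171, 0.005], 0.45, 1]
    - [[-0.169, -0.171, 0.005], 0.45, 1]
    - [[-0.169, -0.171, 0.005], 0.45, 1]
    - [[-0.169, -0.171, 0.005], 0.45, 1]
    - [[-0.169, -0.171, 0.005], 0.45, 1]
    - [[-0.169, -0.171, 0.005], 0.45, 1]

```text
time: 30.08
tool_pos: [0.4305, -0.1991, 0.1444]
ee_rot: [-3.142, -0.0, 1.502]
wrist_force: [0.2, -0.8, -1.6]
width: 0.0238
finger_force: 30.0
```

```bash
python3 - <<'E'
from h import *
X=cloud(snap('wrist','w5.png'))
P=X[(X[...,2]>.11)&(X[...,2]<.15)&(np.hypot(X[...,0]-.431,X[...,1]+.2)<.07)]
print(len(P),cv2.minAreaRect((P[:,:2]*1000).astype(np.float32)),np.median(P[:,2]))
for uv in [(.432,-.2)]:
  for hi in(.064,.067):
    P=cloud(dict(np.load('top0.npz')));P=P[(P[...,2]>.058)&(P[...,2]<hi)&(np.hypot(P[...,0]-.433,P[...,1]+.2)<.075)]
    print('ttin',len(P),cv2.minAreaRect((P[:,:2]*1000).astype(np.float32)))
P=X[(X[...,2]>.055)&(X[...,2]<.067)&(np.hypot(X[...,0]-.433,X[...,1]+.2)<.075)];print('seen',len(P),cv2.minAreaRect((P[:,:2]*1000).astype(np.float32)))
plan(.432,-.2,.0785,86)
E
```

```text
12215 ((430.18316650390625, -199.62461853027344), (101.4358139038086, 101.0416259765625), 86.42903137207031) 0.1337855638976488
ttin 222 ((433.1231994628906, -200.2415008544922), (91.37191009521484, 92.47550201416016), 85.73180389404297)
ttin 243 ((432.93707275390625, -200.40689086914062), (90.90508270263672, 93.40591430664062), 86.79191589355469)
seen 444 ((435.0976257324219, -156.34225463867188), (6.722165584564209, 83.27857971191406), 86.08087158203125)
shift [-0.0007  0.0016  0.066 ] turn 0.007 rows 2.0 q6 end -21
```

View pics/w5.png

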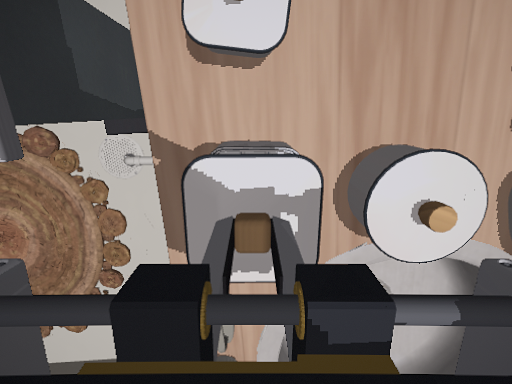

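The held lid at (252,215) is in line with the tin's rim behind it, whose visible edge is at 86.1°. I'll lower it.

Emit:
carry_out:
  steps:
    - [[0.0, 0.002, 0.0], 0, 1]
    - [[0.0, 0.002, 0.03], 0, 1]
    - [[0.0, 0.002, 0.05], 0, 1]
    - [[0.0, 0.002, 0.059], 0, 1]
    - [[0.0, 0.002, 0.064], 0, 1]
    - [[0.0, 0.002, 0.067], 0, 1]
    - [[0.0, 0.002, 0.068], 0, 1]

```text
time: 31.0
tool_pos: [0.4325, -0.2001, 0.0782]
ee_rot: [3.14, 0.001, 1.501]
wrist_force: [-3.4, 2.2, 6.9]
width: 0.0237
finger_force: 30.0
```

Emit:
carry_out:
  steps:
    - [[0, 0, 0], 0, 1]
    - [[0, 0, 0], 0, 0]
    - [[0, 0, 0], 0, 0]
    - [[0, 0, 0], 0, 0]
    - [[0, 0, 0], 0, 0]
    - [[0, 0, -0.03], 0, 0]
    - [[0, 0, -0.07], 0, 0]
    - [[0, 0, -0.1], 0, 0]
    - [[0, 0, -0.1], 0, 0]

```text
time: 32.12
tool_pos: [0.4335, -0.2007, 0.1792]
ee_rot: [3.136, 0.003, 1.501]
wrist_force: [0.3, -0.9, 0.0]
width: 0.0472
finger_force: 0.0
```

```bash
python3 - <<'E'
from h import *
X=cloud(snap('wrist','w6.png'))
for lo,hi,r in((.055,.074,.08),(.08,.1,.04)):
    P=X[(X[...,2]>lo)&(X[...,2]<hi)&(np.hypot(X[...,0]-.4325,X[...,1]+.2)<r)]
    print(len(P),cv2.minAreaRect((P[:,:2]*1000).astype(np.float32)),np.median(P[:,2]))
    if hi<.08:
        Q=P[np.hypot(P[:,0]-.4325,P[:,1]+.2)<.04]; print('plane slope',np.linalg.lstsq(np.c_[Q[:,:2],np.ones(len(Q))],Q[:,2],rcond=None)[0][:2])
E
```

```text
7415 ((432.3099670410156, -200.36436462402344), (100.59733581542969, 101.00633239746094), 86.37872314453125) 0.06778353934807187
plane slope [-0.00040142 -0.00093286]
570 ((431.92449951171875, -199.8202667236328), (22.979585647583008, 23.09197235107422), 85.29710388183594) 0.09102406545347635
```

View pics/w6.png

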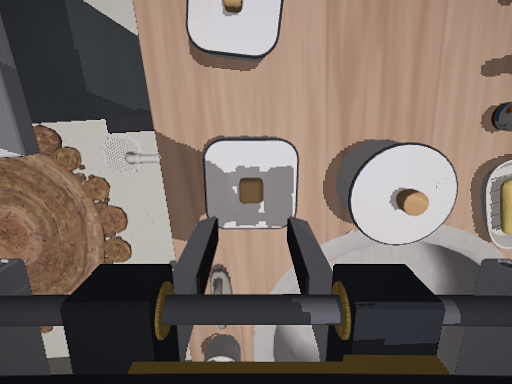

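The square lid at (250,185) is level and seated, with its knob top at 91 mm. After a last overall check I'll hand in.

```bash
python3 - <<'E'
from h import *
X=cloud(snap('top'))
ok=1
for n,(x,y) in dict(ob=(.433,-.0105),rd=(.5955,-.2235),sq=(.4325,-.2)).items():
    P=X[(X[...,2]>.055)&(X[...,2]<.085)&(np.hypot(X[...,0]-x,X[...,1]-y)<.045)]
    if len(P)<200: print(n,'hidden',len(P));continue
    print(n,len(P),np.linalg.lstsq(np.c_[P[:,:2],np.ones(len(P))],P[:,2],rcond=None)[0][:2].round(3),np.median(P[:,2]).round(4))
print(blob(X,(119,230),.008,.03,.07)[0])
print(robot.close_job())
E
```

```text
ob 898 [ 0.001 -0.004] 0.0688
rd 780 [-0.009 -0.009] 0.0695
sq 533 [-0.026 -0.05 ] 0.0688
[404.1 334.1  51.6  47.1 -89.2]
the job is handed in; nothing more can be done
None
```

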